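# Fit the adapter sleeve in the dry-block heater and stand the vial in it

## Robot

A 7-joint arm with a two-finger parallel gripper is mounted at the origin on a cart in front of the work surface, level with it; the furniture and walls round the work are solid. World frame = base frame: x ahead of the robot, y to its left, z up, the work surface at z = 0. Lengths are in m, angles in rad, forces in N, time in s.
With the tool pointing down it reaches from about 0.425 to 0.95 m from the base axis. Payload 4.7 kg.
Tool frame: the origin (TCP) lies at the very end of the fingers, on their centre line; the grasp point (between the pads) lies 19 mm behind it; z points along the fingers, y is the line along which they close (so a half turn about z gives the same grasp; the last joint's range is limited). The gripper opens to 85 mm and grips with 20 to 120 N. Pads are 22 mm wide; open, the fingers measure 114 mm over their backs; the gripper's body (76 mm by 85 mm) begins 54 mm behind the grasp point. The pads swing forward as they close: fully open they stand 13 mm farther back than shut.
Start: joints at [-1.315, 0.469, -0.049, 1.532, 0.024, 1.141, -0.082], TCP at [0.19, 0.648, 0.231] pointing down, gripper open.
Joint ranges: [-2.59, 2.59], [-0.33, 1.99], [-1.39, 1.29], [0.1, 2.45], [-1.04, 4.18], [0.21, 1.99], [-2.66, 2.66]. Speed limits (rad/s): [2.57, 2.57, 3.14, 3.14, 3.14, 3.14, 3.14].

## Interface

Orientations are given as a 3x3 rotation matrix whose columns are the frame's x, y, z axes.
In Python, from cell import * gives the robot as it stands.
- The arm moves only by the tool play_rows, never from a script. Its argument "deltas" is a list of rows, each an object of numbers: "ax", "ay", "az": the turn, a rotation vector about the tool's x, y, z in degrees; "x", "y", "z": the shift along the tool's x, y, z in cm; "gripper": the closure, from 0 (fully open) to 1 (shut). In form: [{"ax": .., "ay": .., "az": .., "x": .., "y": .., "z": .., "gripper": ..}, ...]. A call has exactly 8 rows; each row shifts and turns the commanded pose from where the row before left it, along the tool's axes as they then stand; what a row does not reach is not made up. A row lasts 1/8 s, in which the tool goes at most 62.5 mm and 10.7 degrees, less where a joint would pass 70% of its speed; a pose out of reach is approached as far as the arm can. A call with a gripper value outside its range is refused whole. The fingers move at their own pace and stop on an object; "grip_force" is the grip in N (left out, the last holds). Time passes only in rows, so rows that do not move let the fingers close, or fill a call up. It gives the time, the measured TCP pose, the force, the opening and the grip force at its end, in the units of the state.
- read_state(): the state, without advancing time (a new reading comes with each control period).
- snapshot(name): name is "side" or "top" or "wrist"; returns a dict with "img" (480x640x3 uint8, red, green, blue), "depth" (480x640 float32, m along the optical axis (not along the pixel's ray), 0 where there is no reading), "camera_matrix" (3x3 intrinsics, pixels), "rvec" (rotation vector, rad) and "tvec" (3), from world to camera coordinates, as OpenCV has them; the wrist camera has in their place "mount" (4x4, takes a point from camera to tool coordinates, whose origin is the TCP and whose axes are the flange's). Camera axes: x right, y down, z forward; pixel columns grow to the right and rows downward; lengths in m; the calibration is good to about 2 mm. A picture is of the moment at which its call begins: read the wrist's pose just before it.
- job_done(): hands the job in; it is judged then, once.
Trained networks look in the newest picture that a camera, given by its name, has taken for a name from the list of things; names that differ only in an ending like _2 or _b are one class to them, and where a whole thing is asked for, a point or a joint stands for the part that bears it (a point fixed in the world has none). Each returns a list of dicts, best first, with "score" (0 to 1); they miss things now and then, are a little off and sometimes report something else, mostly with a low value. They report only what shows in the picture. A call takes as long as a camera call.
- boxes_of(label, camera): "location" ([row, column] in pixels, amid what is visible of it).
- regions_of(label, camera): "region" (480x640 bool, what is visible of it) and "location" ([row, column] in pixels, amid what is visible of it).
- pinpoint(label, camera): "location" ([row, column] in pixels: a listed point, or the origin of a listed thing).
The state is a dict: "clock": time; "joint_positions": joint angles; "joint_vel": joint speeds; "effort": joint torques, N m; "tcp_pos": TCP position; "ee_rot": TCP orientation; "contact_force": force on the tool from outside, world axes, zero at the start; "ft_torque": the same for the moment, N m; "grip_width": finger opening in m; "finger_force": force on a finger pad.
Only numpy, scipy, OpenCV 4.12 (cv2) and the standard library are available. Lean on these libraries where they do the work, as an engineer would, in place of code of your own. Each camera call takes 0.05 s, during which the arm holds its last target. There are 200 camera calls.

## Task

Get the vial ready for warming: put the loose metal adapter sleeve into the large blind well of the dry-block heater and press it straight down, firmly but without forcing it, until the underside of its head sits on the block all round; the block lies with some slack in its housing, so feel for the well. Then stand the vial upright in the sleeve, gently and right down on its floor, and let go; keep the vial upright throughout and leave the timer and the petri dish where they are.

Things in the scene. Friction and masses are not known exactly. Their poses are not given: they have to be found in the camera images.
- heater: Dry-block heater, fixed to the bench: white housing 134 x 104 x 54 mm (its x, y, z); origin at the centre of its underside, on the bench; +x points to its back, the sloping front with display and keys is at -x. A recess behind the keys holds the aluminium block. More than 50 N of contact force between sleeve and heater (block and springs included) is forcing it; do not press with more than about 25 N and go down slowly onto the seat.
- recess (a point): Middle of the round recess (82 mm across), 54 mm above the bench, 21 mm behind the heater's origin (+x). In it lies the round block, 70 mm across, flat top 60 mm above the bench. It has slack: its middle is jammed 3 to 5.5 mm away from the recess's middle, in any direction, differently each time; this is not measured. It does not shift while worked on (sideways forces below 60 N).
- well_nominal (a point): Where the large well's axis would meet the block's top, were the block centred in the recess; the real axis is 3 to 5.5 mm from here, in any direction. Large well, in the block's middle: 33.2 mm across, 36 mm deep, blind, no chamfer. Two opposed leaf springs in its wall: the sleeve goes in freely for 10 mm, then needs about 3 to 15 N. The dark small wells round it (7 to 9 mm) do not matter.
- sleeve: Loose aluminium sleeve, about 100 g, upright on the bench, 52 mm tall; origin at the centre of its underside, z up its axis. Plain spigot 32 mm across, 34 mm long, sharp lower edge; above it the head to grip, 38 mm across, 18 mm high. Bore 27 mm across, 28 mm deep, open at the top (its floor 24 mm above the underside). Fully home, its underside is 26 mm above the bench.
- vial: Small amber glass vial with black screw cap, about 30 g, upright on the bench, 57 mm tall; origin at the centre of its underside. Body 23 mm across up to 46 mm, cap 18 mm across from 46 to 57 mm. Standing in the sleeve it sticks out 29 mm. More than 40 N between vial and sleeve is ramming it; never tip it by more than 0.6 rad.
- timer: Bystander: flat white lab timer, 64 x 64 x 19 mm, origin under its centre. Bystanders must not be moved by more than 20 mm.
- petri_dish: Bystander: closed petri dish 59 mm across, 15 mm high, origin under its centre.

How it is judged:
On the way, in this order (a step that is already met when the one before it is completed fails the run):
1. the sleeve is home in the large well, its head down on the block (z of sleeve in the frame of heater below 0.028 m and horizontal distance between sleeve and well_nominal below 0.009 m and angle between sleeve's own z axis and vertical below 0.05 rad), for 0.2 s.
2. the vial stands in the sleeve (all of step 1 and horizontal distance between vial and sleeve below 0.004 m and z of vial in the frame of sleeve between 0.021 and 0.027 m and angle between vial's own z axis and vertical below 0.12 rad), for 0.2 s.
At the end, for the whole second after the job is handed in: Sleeve home in the large well: underside at most 28 mm above the heater's, within 9 mm of the nominal axis, upright to 0.05 rad. Vial in it: within 4 mm of its axis, underside 21 to 27 mm above the sleeve's, upright to 0.12 rad. Both slower than 0.02 m/s (all of step 2 and linear speed of each of vial, sleeve below 0.02 m/s); the robot touches nothing.
It fails at once if the sleeve is forced: more than 50 N of contact force between sleeve and heater (contact force between sleeve and heater above 50 N).
It fails at once if the vial is rammed: more than 40 N between vial and sleeve (contact force between vial and sleeve above 40 N).
It fails at once if the vial is tipped by more than 0.6 rad (angle between vial's own z axis and vertical above 0.6 rad).
It fails at once if the timer or the petri dish is moved by more than 20 mm (distance of any of timer, petri_dish from where it was at the start of the episode above 0.02 m).
It also fails if it takes over 70 s, if anything falls off the work surface, if the arm or the gripper's body presses on something with over 40 N, if the wrist force passes 120 N, or if a joint passes its speed limit or range.

## Working session

There is one attempt and no reset: what is moved stays moved. The work goes in short steps, Python scripts to look and compute and a tool call to move; the robot and the scene stay as the last step left them, time stands still between calls to the robot, and variables do not carry over. Pictures are saved under pics/ and viewed, at most 10 in all, crops included, and the job is handed in when it is done.

Besides the shell and the picture viewer there is one more tool, called after "Emit:" by a JSON object that holds its "method" and its "body". play_rows: Moves the arm, as the interface text tells. Its arguments: {"type":"object","properties":{"deltas":{"type":"array"},"grip_force":{"type":"number"}},"required":["deltas"]}

```bash
ls; mkdir -p pics; cat > h.py <<'E'
from cell import *
import numpy as np, cv2
def snap(n):
    st=read_state(); s=snapshot(n)
    K=np.array(s["camera_matrix"],float)
    if "mount" in s:
        T=np.eye(4);T[:3,:3]=np.array(st["ee_rot"]).reshape(3,3);T[:3,3]=st["tcp_pos"]
        T=T@np.array(s["mount"])
    else:
        W=np.eye(4);W[:3,:3]=cv2.Rodrigues(np.array(s["rvec"],float))[0];W[:3,3]=np.ravel(s["tvec"]);T=np.linalg.inv(W)
    return s,K,T
def ray(K,T,rc):
    d=T[:3,:3]@np.linalg.inv(K)@np.array([rc[1],rc[0],1.0]); return T[:3,3],d
def onz(K,T,rc,z):
    o,d=ray(K,T,rc); return o+d*(z-o[2])/d[2]
def cloud(s,K,T,mask=None):
    d=s["depth"]; m=d>0
    if mask is not None: m&=mask
    r,c=np.nonzero(m); p=np.linalg.inv(K)@np.vstack([c,r,np.ones(len(r))])*d[r,c]
    return (T[:3,:3]@p).T+T[:3,3]
E
cat > a.py <<'E'
from h import *
st=read_state(); print({k:np.round(v,3).tolist() for k,v in st.items()})
ims=[]
for n in ["top","side"]:
    s,K,T=snap(n); cv2.imwrite(f"pics/{n}0.png",s["img"][:,:,::-1])
    print(n,"cam",T[:3,3].round(3))
    for l in ["heater","sleeve","vial","timer","petri_dish","well_nominal","recess"]:
        p=pinpoint(l,n)[:2]
        zz={"well_nominal":.06,"recess":.054}.get(l,0)
        print(l,[(np.round(q["location"]).tolist(),round(q["score"],2),onz(K,T,q["location"],zz).round(4).tolist()) for q in p])
        if l in("heater","sleeve","vial"):
            g=regions_of(l,n)
            if g:
                P=cloud(s,K,T,np.array(g[0]["region"])); zt=np.percentile(P[:,2],98); Q=P[P[:,2]>zt-.006]
                print("  region",len(P),P.min(0).round(3),P.max(0).round(3),"topmid",((Q.min(0)+Q.max(0))/2).round(4))
E
python3 a.py
```

```text
pics
{'clock': 0.0, 'joint_positions': [-1.315, 0.469, -0.049, 1.534, 0.024, 1.141, -0.082], 'joint_vel': [0.002, -0.001, -0.001, -0.001, 0.0, 0.002, -0.001], 'effort': [-0.0, -51.031, -0.047, -23.771, 0.011, 0.007, 0.0], 'tcp_pos': [0.189, 0.647, 0.23], 'ee_rot': [[-0.96, 0.281, -0.0], [0.281, 0.96, -0.002], [-0.0, -0.002, -1.0]], 'contact_force': [-0.169, -0.596, -0.231], 'ft_torque': [0.011, 0.022, 0.047], 'finger_force': 0.0, 'grip_width': 0.086}
top cam [0.412 0.338 1.026]
heater [([199.0, 374.0], 0.72, [0.5707, 0.2413, 0.0])]
  region 4774 [ 0.492  0.178 -0.004] [0.655 0.308 0.065] topmid [0.5843 0.2483 0.0605]
sleeve [([242.0, 287.0], 0.82, [0.4905, 0.3997, 0.0])]
  region 389 [ 0.473  0.388 -0.001] [0.51  0.424 0.055] topmid [0.4914 0.4056 0.0518]
vial [([304.0, 383.0], 0.67, [0.3811, 0.2254, 0.0])]
  region 149 [0.374 0.221 0.009] [0.394 0.241 0.06 ] topmid [0.3846 0.2297 0.0568]
timer [([329.0, 267.0], 0.55, [0.3351, 0.4333, 0.0])]
petri_dish [([165.0, 284.0], 0.72, [0.6325, 0.4061, 0.0])]
well_nominal [([183.0, 376.0], 0.74, [0.589, 0.2434, 0.06])]
recess [([186.0, 369.0], 0.91, [0.5863, 0.2552, 0.054])]
side cam [ 0.577 -0.304  0.613]
heater [([321.0, 362.0], 0.74, [0.5652, 0.2464, 0.0])]
  region 5784 [ 0.491  0.178 -0.001] [0.648 0.35  0.063] topmid [0.5871 0.2448 0.0595]
sleeve [([251.0, 331.0], 0.77, [0.4916, 0.411, 0.0])]
  region 624 [ 0.461  0.386 -0.002] [0.51  0.493 0.055] topmid [0.4909 0.4056 0.0513]
vial []
  region 85 [ 0.36  0.22 -0.  ] [0.39  0.269 0.06 ] topmid [0.3822 0.2279 0.057 ]
timer [([236.0, 252.0], 0.53, [0.3314, 0.4313, 0.0])]
petri_dish [([264.0, 401.0], 0.93, [0.6238, 0.3967, 0.0])]
well_nominal [([293.0, 379.0], 0.57, [0.5873, 0.2531, 0.06])]
recess [([296.0, 379.0], 0.76, [0.5881, 0.2532, 0.054])]
```

View pics/top0.png

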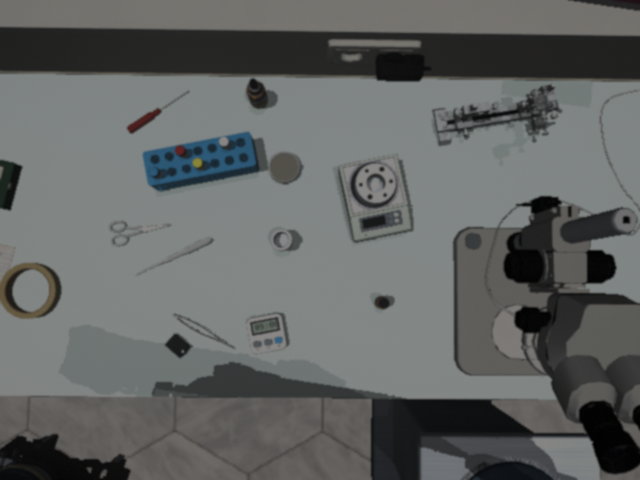

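View pics/side0.png

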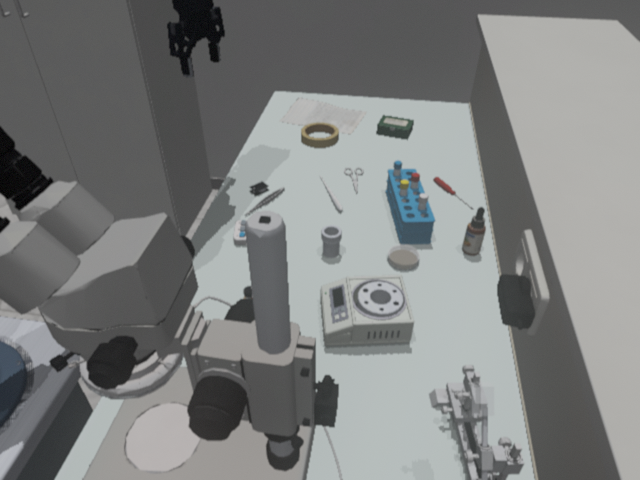

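```bash
cat > b.py <<'E'
from h import *
s,K,T=snap("wrist"); print(np.array(s["mount"]).round(3).tolist(),K.round(1).tolist())
s,K,T=snap("side");P=cloud(s,K,T);s,K,T=snap("top");P=np.vstack([P,cloud(s,K,T)])
for z0 in (.04,.1,.2,.3,.4):
    for x0 in (0,.1,.2,.3,.4,.5):
        q=P[(P[:,0]>x0)&(P[:,0]<x0+.1)&(P[:,2]>z0)&(P[:,2]<z0+.1)&(P[:,1]<.2)&(P[:,1]>-.6)]
        if len(q)>5: print(z0,x0,"ymax",q[:,1].max().round(3),len(q))
R=np.array(read_state()["ee_rot"]).reshape(3,3);p=np.array(read_state()["tcp_pos"])
s,K,T=snap("top");g=regions_of("heater","top")[0]["region"];P=cloud(s,K,T,np.array(g));Q=P[(P[:,2]>.03)]
print(cv2.minAreaRect((Q[:,:2]*1000).astype(np.float32)))
for t in ([.587,.248,.28],[.491,.405,.28]): print((R.T@(np.array(t)-p)*100).round(2))
E
python3 b.py
```

```text
[[0.0, -0.959, -0.283, 0.072], [1.0, -0.0, 0.001, 0.0], [-0.001, -0.283, 0.959, -0.144], [0.0, 0.0, 0.0, 1.0]] [[377.5, 0.0, 319.5], [0.0, 377.5, 245.5], [0.0, 0.0, 1.0]]
0.04 0.4 ymax 0.076 1248
0.04 0.5 ymax 0.2 1832
0.1 0.2 ymax 0.028 113
0.1 0.3 ymax 0.086 1700
0.1 0.4 ymax 0.09 3050
0.1 0.5 ymax 0.029 3485
0.2 0.2 ymax 0.038 169
0.2 0.3 ymax 0.08 8030
0.2 0.4 ymax 0.066 16309
0.2 0.5 ymax 0.017 2755
0.3 0.2 ymax 0.051 8089
0.3 0.3 ymax 0.051 23844
0.3 0.4 ymax 0.032 5241
0.3 0.5 ymax 0.002 1087
0.4 0.2 ymax 0.043 1859
((566.8842163085938, 243.71615600585938), (134.41949462890625, 104.39326477050781), 12.27711296081543)
[-49.37 -27.21  -4.87]
[-35.75 -14.84  -4.87]
```

Emit:
{"method": "play_rows", "body": {"deltas": [{"x": -5.4, "y": -3.0}, {"x": -5.4, "y": -3.0}, {"x": -5.4, "y": -3.0}, {"x": -5.4, "y": -3.0}, {"x": -5.4, "y": -3.0}, {"x": -5.4, "y": -3.0}, {"x": -5.4, "y": -3.0}, {"x": -5.4, "y": -3.0}]}}

```text
schema error: expected keys ax, ay, az, x, y, z, gripper
```

Emit:
{"method": "play_rows", "body": {"deltas": [{"x": -3.1, "y": -1.6, "z": 1.5}, {"x": -3.1, "y": -1.6, "z": 1.5}, {"z": 2.5}, {"z": 2.5}, {}, {}, {}, {}]}}

```text
schema error: expected keys ax, ay, az, x, y, z, gripper
```

```bash
cat > w.py <<'E'
from h import *
import sys
st=read_state(); print(st["clock"],np.round(st["tcp_pos"],4),np.round(st["contact_force"],1),np.round(st["ee_rot"],3).tolist())
s,K,T=snap("wrist"); cv2.imwrite(f"pics/{sys.argv[1]}.png",s["img"][:,:,::-1]); np.savez(f"{sys.argv[1]}.npz",img=s["img"],depth=s["depth"],K=K,T=T)
P=cloud(s,K,T); print(len(P),np.percentile(P[:,2],[1,10,50,90,99]).round(4))
E
python3 w.py w1
```

```text
1.35 [0.1896 0.6478 0.2314] [ 0.2 -0.1  0.6] [[-0.96, 0.281, -0.0], [0.281, 0.96, 0.0], [0.0, 0.0, -1.0]]
306000 [-0.8033 -0.8003 -0.      0.3032  0.3235]
```

View pics/w1.png

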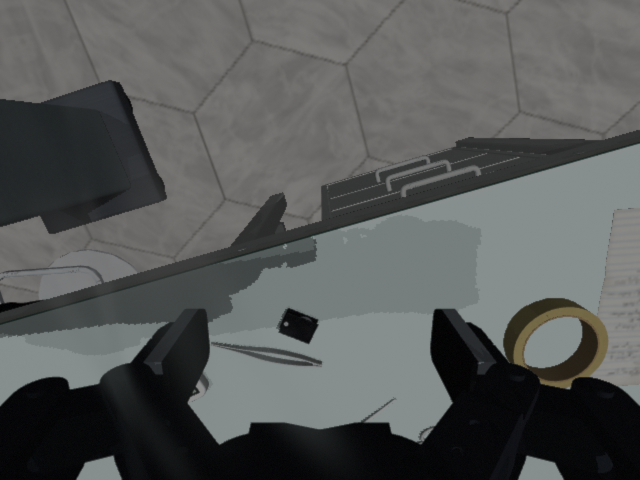

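Emit:
{"method": "play_rows", "body": {"deltas": [{"ax": 0, "ay": 0, "az": 0, "x": -5.4, "y": -3.0, "z": 0, "gripper": 0}, {"ax": 0, "ay": 0, "az": 0, "x": -5.4, "y": -3.0, "z": 0, "gripper": 0}, {"ax": 0, "ay": 0, "az": 0, "x": -5.4, "y": -3.0, "z": 0, "gripper": 0}, {"ax": 0, "ay": 0, "az": 0, "x": -5.4, "y": -3.0, "z": 0, "gripper": 0}, {"ax": 0, "ay": 0, "az": 0, "x": -5.4, "y": -3.0, "z": 0, "gripper": 0}, {"ax": 0, "ay": 0, "az": 0, "x": -5.4, "y": -3.0, "z": 0, "gripper": 0}, {"ax": 0, "ay": 0, "az": 0, "x": -5.4, "y": -3.0, "z": 0, "gripper": 0}, {"ax": 0, "ay": 0, "az": 0, "x": -5.4, "y": -3.0, "z": 0, "gripper": 0}]}}

```text
clock: 2.4
tcp_pos: [0.5381, 0.2947, 0.2317]
ee_rot: [[-0.96, 0.281, 0.001], [0.281, 0.96, 0.001], [-0.0, 0.001, -1.0]]
contact_force: [1.2, 0.8, 0.8]
grip_width: 0.0852
finger_force: 0.0
```

Emit:
{"method": "play_rows", "body": {"deltas": [{"ax": 0, "ay": 0, "az": 0, "x": -3.1, "y": -1.6, "z": 1.5, "gripper": 0}, {"ax": 0, "ay": 0, "az": 0, "x": -3.1, "y": -1.6, "z": 1.5, "gripper": 0}, {"ax": 0, "ay": 0, "az": 0, "x": 0, "y": 0, "z": 2.5, "gripper": 0}, {"ax": 0, "ay": 0, "az": 0, "x": 0, "y": 0, "z": 2.5, "gripper": 0}, {"ax": 0, "ay": 0, "az": 0, "x": 0, "y": 0, "z": 0, "gripper": 0}, {"ax": 0, "ay": 0, "az": 0, "x": 0, "y": 0, "z": 0, "gripper": 0}, {"ax": 0, "ay": 0, "az": 0, "x": 0, "y": 0, "z": 0, "gripper": 0}, {"ax": 0, "ay": 0, "az": 0, "x": 0, "y": 0, "z": 0, "gripper": 0}]}}

```text
clock: 3.4
tcp_pos: [0.5877, 0.2483, 0.1523]
ee_rot: [[-0.96, 0.281, 0.002], [0.281, 0.96, 0.001], [-0.001, 0.001, -1.0]]
contact_force: [-0.2, 0.1, -0.2]
grip_width: 0.0854
finger_force: 0.0
```

```bash
python3 w.py w2
```

```text
3.4 [0.5877 0.2483 0.1523] [-0.2  0.1 -0.2] [[-0.96, 0.281, 0.002], [0.281, 0.96, 0.001], [-0.001, 0.001, -1.0]]
306001 [-0.0004  0.0004  0.0018  0.2241  0.2444]
```

View pics/w2.png

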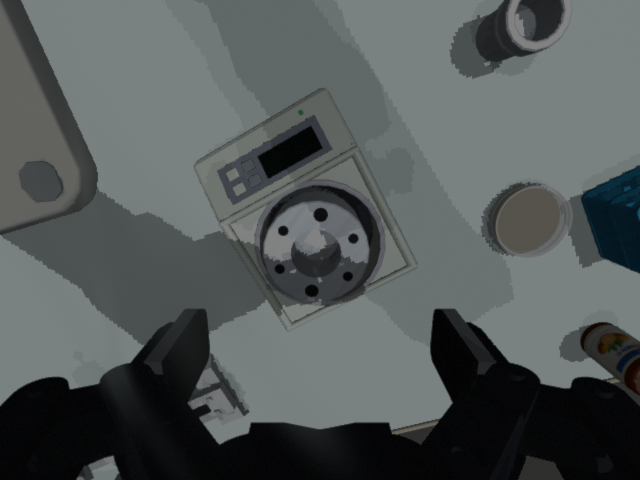

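```bash
cat > f.py <<'E'
import numpy as np,cv2,sys
from scipy.optimize import least_squares
def fit(name,ztop,r0,c0,tol=.004):
    """inner hole of radius r0 in a flat top at ztop, near c0"""
    d=np.load(name+".npz");K,T,dep=d["K"],d["T"],d["depth"]
    h,w=dep.shape; c,r=np.meshgrid(np.arange(w),np.arange(h))
    ray=np.einsum('ij,jhw->hwi',T[:3,:3]@np.linalg.inv(K),np.stack([c,r,np.ones_like(c)]).astype(float))
    P=ray*dep[...,None]+T[:3,3]
    if ztop is None:
        m=(np.hypot(P[...,0]-c0[0],P[...,1]-c0[1])<.035)&(P[...,2]>.045)&(P[...,2]<.065); ztop=np.median(P[...,2][m])
    top=(abs(P[...,2]-ztop)<tol)
    pl=ray*((ztop-T[2,3])/ray[...,2])[...,None]+T[:3,3]; 
    rho=np.hypot(pl[...,0]-c0[0],pl[...,1]-c0[1])
    hole=((~top)&(rho<r0+.008)).astype(np.uint8)
    n,lab,stt,cen=cv2.connectedComponentsWithStats(hole,connectivity=4)
    k=1+np.argmax(stt[1:,4]); 
    m=(lab==k).astype(np.uint8)
    e=[]
    # border midpoints between hole and top pixels
    for dr,dc in ((0,1),(1,0),(0,-1),(-1,0)):
        q=(m==1)&(np.roll(top,(-dr,-dc),(0,1)))
        rr,cc=np.nonzero(q); e.append(np.stack([rr+dr/2,cc+dc/2],1))
    e=np.vstack(e); v=np.c_[e[:,1],e[:,0],np.ones(len(e))]@(T[:3,:3]@np.linalg.inv(K)).T
    X=(v*((ztop-T[2,3])/v[:,2])[:,None]+T[:3,3])[:,:2]
    f=least_squares(lambda p:np.hypot(*(X-p[:2]).T)-p[2],[*c0,r0],loss="soft_l1",f_scale=.0005)
    return f.x,len(X),np.std(f.fun),ztop,stt[k,4]
if __name__=="__main__":
    print(fit("w2",None,.0166,(.5874,.2482)))
    print(fit("w2",.060,.0166,(.5874,.2482)))
E
python3 f.py
```

```text
(array([0.58893388, 0.24583598, 0.01590757]), 200, np.float64(0.0002941484134175374), np.float64(0.06100182931189373), np.int32(1783))
(array([0.58909504, 0.24577637, 0.01585548]), 198, np.float64(0.00029612224578856036), 0.06, np.int32(1758))
```

Emit:
{"method": "play_rows", "body": {"deltas": [{"ax": 0, "ay": 0, "az": 0, "x": 3.4, "y": 3.1, "z": 0, "gripper": 0}, {"ax": 0, "ay": 0, "az": 0, "x": 3.4, "y": 3.1, "z": 0, "gripper": 0}, {"ax": 0, "ay": 0, "az": 0, "x": 3.4, "y": 3.1, "z": 0.4, "gripper": 0}, {"ax": 0, "ay": 0, "az": 0, "x": 3.5, "y": 3.1, "z": 0.4, "gripper": 0}, {"ax": 0, "ay": 0, "az": 0, "x": 0, "y": 0, "z": 0, "gripper": 0}, {"ax": 0, "ay": 0, "az": 0, "x": 0, "y": 0, "z": 0, "gripper": 0}, {"ax": 0, "ay": 0, "az": 0, "x": 0, "y": 0, "z": 0, "gripper": 0}, {"ax": 0, "ay": 0, "az": 0, "x": 0, "y": 0, "z": 0, "gripper": 0}]}}

```text
clock: 4.45
tcp_pos: [0.4916, 0.4043, 0.1435]
ee_rot: [[-0.959, 0.283, 0.0], [0.283, 0.959, -0.0], [-0.0, -0.0, -1.0]]
contact_force: [-0.5, -0.9, -0.9]
grip_width: 0.0855
finger_force: 0.0
```

```bash
python3 w.py w3; python3 - <<'E'
from f import fit
from h import *
for z in (None,.052):
  x,n,s,zt,a=fit("w3",z,.0135,(.491,.4055)); print(x.round(4),n,s,zt,a)
st=read_state();R=np.array(st["ee_rot"]).reshape(3,3); print((R.T@(np.r_[x[:2],.037]-st["tcp_pos"])*100).round(2))
E
```

```text
4.45 [0.4916 0.4043 0.1435] [-0.5 -0.9 -0.9] [[-0.959, 0.283, 0.0], [0.283, 0.959, -0.0], [-0.0, -0.0, -1.0]]
305989 [-0.0005  0.0003  0.0015  0.2153  0.2356]
[0.4903 0.4074 0.0129] 158 0.00023207165266792893 0.05271909631236313 1186
[0.4902 0.4073 0.0128] 160 0.00028516897593669537 0.052 1162
[ 0.2   0.23 10.65]
```

Emit:
{"method": "play_rows", "body": {"deltas": [{"ax": 0, "ay": 0, "az": 0, "x": 0.2, "y": 0.23, "z": 3.55, "gripper": 0}, {"ax": 0, "ay": 0, "az": 0, "x": 0, "y": 0, "z": 4, "gripper": 0}, {"ax": 0, "ay": 0, "az": 0, "x": 0, "y": 0, "z": 3, "gripper": 0}, {"ax": 0, "ay": 0, "az": 0, "x": 0, "y": 0, "z": 0, "gripper": 0}, {"ax": 0, "ay": 0, "az": 0, "x": 0, "y": 0, "z": 0, "gripper": 1}, {"ax": 0, "ay": 0, "az": 0, "x": 0, "y": 0, "z": 0, "gripper": 1}, {"ax": 0, "ay": 0, "az": 0, "x": 0, "y": 0, "z": 0, "gripper": 1}, {"ax": 0, "ay": 0, "az": 0, "x": 0, "y": 0, "z": 0, "gripper": 1}], "grip_force": 20}}

```text
clock: 5.5
tcp_pos: [0.4903, 0.4087, 0.0394]
ee_rot: [[-0.96, 0.281, 0.002], [0.281, 0.96, 0.002], [-0.001, 0.002, -1.0]]
contact_force: [-0.6, -1.6, 6.5]
grip_width: 0.0362
finger_force: 19.9
```

Emit:
{"method": "play_rows", "body": {"deltas": [{"ax": 0, "ay": 0, "az": 0, "x": 0, "y": 0, "z": 0, "gripper": 0}, {"ax": 0, "ay": 0, "az": 0, "x": 0, "y": 0, "z": 0, "gripper": 0}, {"ax": 0, "ay": 0, "az": 0, "x": 0, "y": 0, "z": 0, "gripper": 0}, {"ax": 0, "ay": 0, "az": 0, "x": 0, "y": 0, "z": -3.55, "gripper": 0}, {"ax": 0, "ay": 0, "az": 0, "x": 0, "y": 0, "z": -4, "gripper": 0}, {"ax": 0, "ay": 0, "az": 0, "x": 0, "y": 0, "z": -3, "gripper": 0}, {"ax": 0, "ay": 0, "az": 0, "x": 0, "y": 0, "z": 0, "gripper": 0}, {"ax": 0, "ay": 0, "az": 0, "x": 0, "y": 0, "z": 0, "gripper": 0}]}}

```text
clock: 6.5
tcp_pos: [0.4888, 0.4078, 0.1424]
ee_rot: [[-0.96, 0.281, -0.001], [0.281, 0.96, -0.001], [0.001, -0.001, -1.0]]
contact_force: [-0.6, -0.7, -0.3]
grip_width: 0.0854
finger_force: 0.0
```

```bash
python3 w.py w4; python3 - <<'E'
from f import fit
from h import *
x,n,s,zt,a=fit("w4",.052,.0135,(.490,.407)); print(x.round(4),n,s,zt,a)
st=read_state();R=np.array(st["ee_rot"]).reshape(3,3); print((R.T@(np.r_[x[:2],.038]-st["tcp_pos"])*100).round(2))
E
```

```text
6.5 [0.4888 0.4078 0.1424] [-0.6 -0.7 -0.3] [[-0.96, 0.281, -0.001], [0.281, 0.96, -0.001], [0.001, -0.001, -1.0]]
305955 [-0.0005  0.0004  0.0016  0.2141  0.2345]
[0.4903 0.4075 0.0127] 162 0.00029548698376546413 0.052 1152
[-0.19  0.05 10.38]
```

```bash
python3 - <<'E'
from h import *
from f import fit
for i in range(6):
    st=read_state();s,K,T=snap("wrist");np.savez("t.npz",depth=s["depth"],K=K,T=T)
    x=fit("t",.052,.0135,(.490,.407))[0]
    R=np.array(st["ee_rot"]).reshape(3,3)
    print(np.round(st["tcp_pos"],4),np.round(R[:,2],4),x.round(4),(R.T@(np.r_[x[:2],.038]-st["tcp_pos"])*1000).round(1))
E
```

```text
[0.4886 0.4077 0.1418] [-0.002  -0.0017 -1.    ] [0.4902 0.4075 0.0127] [ -1.8   0.5 103.8]
[0.4886 0.4076 0.1417] [-0.0022 -0.0019 -1.    ] [0.4902 0.4075 0.0128] [ -1.8   0.5 103.7]
[0.4886 0.4077 0.1417] [-0.0021 -0.0019 -1.    ] [0.4902 0.4074 0.0127] [ -1.7   0.4 103.7]
[0.4888 0.4078 0.1419] [-0.0018 -0.0016 -1.    ] [0.4902 0.4075 0.0127] [ -1.6   0.4 103.9]
[0.4889 0.4079 0.1421] [-0.0015 -0.0014 -1.    ] [0.4902 0.4074 0.0127] [-1.500e+00  1.000e-01  1.041e+02]
[0.489  0.408  0.1423] [-0.0012 -0.0011 -1.    ] [0.4902 0.4074 0.0127] [-1.400e+00 -1.000e-01  1.043e+02]
```

Emit:
{"method": "play_rows", "body": {"deltas": [{"ax": 0, "ay": 0, "az": 0, "x": -0.15, "y": 0, "z": 3.4, "gripper": 0}, {"ax": 0, "ay": 0, "az": 0, "x": 0, "y": 0, "z": 4, "gripper": 0}, {"ax": 0, "ay": 0, "az": 0, "x": 0, "y": 0, "z": 3, "gripper": 0}, {"ax": 0, "ay": 0, "az": 0, "x": 0, "y": 0, "z": 0, "gripper": 0}, {"ax": 0, "ay": 0, "az": 0, "x": 0, "y": 0, "z": 0, "gripper": 1}, {"ax": 0, "ay": 0, "az": 0, "x": 0, "y": 0, "z": 0, "gripper": 1}, {"ax": 0, "ay": 0, "az": 0, "x": 0, "y": 0, "z": 0, "gripper": 1}, {"ax": 0, "ay": 0, "az": 0, "x": 0, "y": 0, "z": 0, "gripper": 1}], "grip_force": 60}}

```text
clock: 7.85
tcp_pos: [0.4916, 0.4084, 0.0412]
ee_rot: [[-0.96, 0.281, 0.002], [0.281, 0.96, 0.002], [-0.001, 0.002, -1.0]]
contact_force: [-1.1, -1.4, 4.5]
grip_width: 0.0352
finger_force: 59.4
```

```bash
python3 - <<'E'
from h import *
for i in range(4):
    st=read_state();snapshot("wrist");R=np.array(st["ee_rot"])
    print(np.round(st["tcp_pos"],4),np.round(R[:,2],4),np.round(st["contact_force"],1),st["grip_width"],st["finger_force"])
E
```

```text
[0.4916 0.4084 0.0412] [ 0.0018  0.0017 -1.    ] [-1.1 -1.4  4.5] 0.03516077360274139 59.35565641557332
[0.4916 0.4083 0.0412] [ 0.0018  0.0016 -1.    ] [-1.9 -1.1  5.1] 0.03441362901277491 59.35474919853732
[0.4916 0.4083 0.0412] [ 0.0018  0.0016 -1.    ] [-0.2 -0.9  4.9] 0.03472932432953709 59.3545812391676
[0.4916 0.4084 0.0412] [ 0.0018  0.0017 -1.    ] [-0.4 -0.5  5.6] 0.034720698148008364 59.35420273861382
```

Emit:
{"method": "play_rows", "body": {"deltas": [{"ax": 0, "ay": 0, "az": 0, "x": 0, "y": 0, "z": -3, "gripper": 1}, {"ax": 0, "ay": 0, "az": 0, "x": 0, "y": 0, "z": -5, "gripper": 1}, {"ax": 0, "ay": 0, "az": 0, "x": -2.0, "y": -1.75, "z": -1.5, "gripper": 1}, {"ax": 0, "ay": 0, "az": 0, "x": -4, "y": -3.6, "z": 0, "gripper": 1}, {"ax": 0, "ay": 0, "az": 0, "x": -4, "y": -3.6, "z": 0, "gripper": 1}, {"ax": 0, "ay": 0, "az": 0, "x": -3, "y": -2.8, "z": 0, "gripper": 1}, {"ax": 0, "ay": 0, "az": 0, "x": -1, "y": -1, "z": 0, "gripper": 1}, {"ax": 0, "ay": 0, "az": 0, "x": 0, "y": 0, "z": 0, "gripper": 1}]}}

```text
clock: 9.05
tcp_pos: [0.5894, 0.2458, 0.1345]
ee_rot: [[-0.959, 0.282, -0.0], [0.282, 0.959, 0.0], [0.0, 0.0, -1.0]]
contact_force: [-0.2, 0.5, -1.3]
grip_width: 0.0348
finger_force: 60.3
```

```bash
python3 w.py w5; cat > r.py <<'E'
from h import *
import sys
t=np.array([float(v) for v in sys.argv[1:4]])
for i in range(3):
    st=read_state(); snapshot("top") if i<2 else 0
    R=np.array(st["ee_rot"])
    print(round(st["clock"],2),np.round(st["tcp_pos"],4),"zax",np.round(R[:,2],4),"F",np.round(st["contact_force"],1),"M",np.round(st["ft_torque"],2),"w",round(st["grip_width"],4),"todo(cm)",(R.T@(t-st["tcp_pos"])*100).round(2))
E
python3 r.py .5904 .2466 .11
```

```text
9.05 [0.5894 0.2458 0.1345] [-0.2  0.5 -1.3] [[-0.959, 0.282, -0.0], [0.282, 0.959, 0.0], [0.0, 0.0, -1.0]]
305949 [-0.0004  0.0004  0.0018  0.2084  0.2252]
9.1 [0.5886 0.2476 0.1344] zax [-6.0e-04  1.4e-03 -1.0e+00] F [-0.9  0.3 -0.7] M [ 0.15  0.05 -0.  ] w 0.0349 todo(cm) [-0.2  -0.05  2.44]
9.15 [0.5882 0.2485 0.1343] zax [-8.0e-04  1.6e-03 -1.0e+00] F [-0.4  0.7 -1.1] M [ 0.04 -0.02  0.  ] w 0.0345 todo(cm) [-0.27 -0.13  2.43]
9.2 [0.5881 0.2488 0.1343] zax [-8.0e-04  1.5e-03 -1.0e+00] F [-0.1  0.2 -1.1] M [ 0.02  0.04 -0.06] w 0.0346 todo(cm) [-0.29 -0.15  2.43]
```

View pics/w5.png

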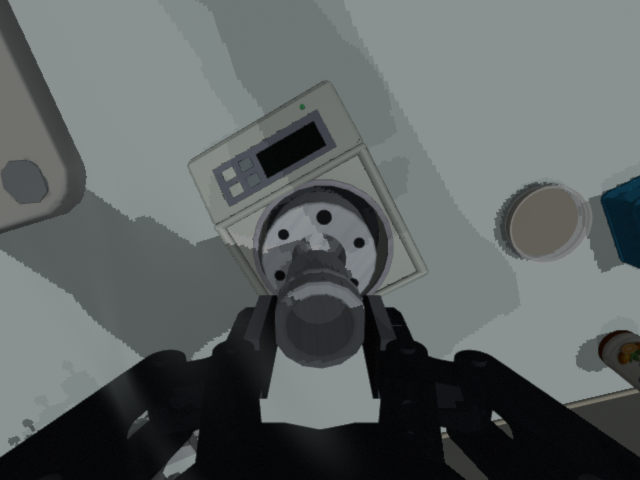

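Emit:
{"method": "play_rows", "body": {"deltas": [{"ax": 0, "ay": 0, "az": 0, "x": -0.25, "y": -0.12, "z": 1, "gripper": 1}, {"ax": 0, "ay": 0, "az": 0, "x": 0, "y": 0, "z": 1, "gripper": 1}, {"ax": 0, "ay": 0, "az": 0, "x": 0, "y": 0, "z": 0.8, "gripper": 1}, {"ax": 0, "ay": 0, "az": 0, "x": 0, "y": 0, "z": 0, "gripper": 1}, {"ax": 0, "ay": 0, "az": 0, "x": 0, "y": 0, "z": 0, "gripper": 1}, {"ax": 0, "ay": 0, "az": 0, "x": 0, "y": 0, "z": 0, "gripper": 1}, {"ax": 0, "ay": 0, "az": 0, "x": 0, "y": 0, "z": 0, "gripper": 1}, {"ax": 0, "ay": 0, "az": 0, "x": 0, "y": 0, "z": 0, "gripper": 1}]}}

```text
clock: 10.2
tcp_pos: [0.5915, 0.2443, 0.1065]
ee_rot: [[-0.96, 0.281, 0.0], [0.281, 0.96, 0.0], [-0.0, 0.0, -1.0]]
contact_force: [0.8, 0.4, -1.2]
grip_width: 0.0347
finger_force: 60.4
```

```bash
python3 r.py .5904 .2466 .1012
```

```text
10.2 [0.5915 0.2443 0.1065] zax [ 3.e-04  3.e-04 -1.e+00] F [ 0.8  0.4 -1.2] M [-0.06 -0.02 -0.01] w 0.0347 todo(cm) [0.17 0.19 0.53]
10.25 [0.5915 0.2443 0.1064] zax [ 2.e-04  2.e-04 -1.e+00] F [ 0.3  0.2 -1.2] M [-0.04 -0.01 -0.09] w 0.0345 todo(cm) [0.17 0.19 0.52]
10.3 [0.5915 0.2443 0.1064] zax [ 2.e-04  2.e-04 -1.e+00] F [ 0.4 -0.4 -1.6] M [ 0.03 -0.02 -0.05] w 0.0347 todo(cm) [0.17 0.19 0.52]
```

Emit:
{"method": "play_rows", "body": {"deltas": [{"ax": 0, "ay": 0, "az": 0, "x": 0.17, "y": 0.19, "z": 0, "gripper": 1}, {"ax": 0, "ay": 0, "az": 0, "x": 0, "y": 0, "z": 0.1, "gripper": 1}, {"ax": 0, "ay": 0, "az": 0, "x": 0, "y": 0, "z": 0.1, "gripper": 1}, {"ax": 0, "ay": 0, "az": 0, "x": 0, "y": 0, "z": 0.1, "gripper": 1}, {"ax": 0, "ay": 0, "az": 0, "x": 0, "y": 0, "z": 0.1, "gripper": 1}, {"ax": 0, "ay": 0, "az": 0, "x": 0, "y": 0, "z": 0.1, "gripper": 1}, {"ax": 0, "ay": 0, "az": 0, "x": 0, "y": 0, "z": 0.1, "gripper": 1}, {"ax": 0, "ay": 0, "az": 0, "x": 0, "y": 0, "z": 0.1, "gripper": 1}]}}

```text
clock: 11.3
tcp_pos: [0.5903, 0.2466, 0.0992]
ee_rot: [[-0.96, 0.281, -0.0], [0.281, 0.96, 0.0], [0.0, 0.0, -1.0]]
contact_force: [0.4, -0.3, -1.2]
grip_width: 0.0344
finger_force: 60.4
```

```bash
python3 r.py .5904 .2466 .1012
```

```text
11.3 [0.5903 0.2466 0.0992] zax [-0.e+00  1.e-04 -1.e+00] F [ 0.4 -0.3 -1.2] M [-0.02  0.03  0.02] w 0.0344 todo(cm) [-0.01  0.   -0.2 ]
11.35 [0.5902 0.2466 0.0991] zax [-3.e-04 -0.e+00 -1.e+00] F [-0.6  0.  -1.7] M [-0.    0.01  0.01] w 0.0347 todo(cm) [-0.02  0.01 -0.21]
11.4 [0.5902 0.2466 0.0992] zax [-2.e-04 -0.e+00 -1.e+00] F [-0.9  0.6  0.4] M [ 0.02 -0.01 -0.03] w 0.0346 todo(cm) [-0.02  0.01 -0.2 ]
```

Emit:
{"method": "play_rows", "body": {"deltas": [{"ax": 0, "ay": 0, "az": 0, "x": 0, "y": 0, "z": 0.1, "gripper": 1}, {"ax": 0, "ay": 0, "az": 0, "x": 0, "y": 0, "z": 0.1, "gripper": 1}, {"ax": 0, "ay": 0, "az": 0, "x": 0, "y": 0, "z": 0.1, "gripper": 1}, {"ax": 0, "ay": 0, "az": 0, "x": 0, "y": 0, "z": 0.1, "gripper": 1}, {"ax": 0, "ay": 0, "az": 0, "x": 0, "y": 0, "z": 0.1, "gripper": 1}, {"ax": 0, "ay": 0, "az": 0, "x": 0, "y": 0, "z": 0.1, "gripper": 1}, {"ax": 0, "ay": 0, "az": 0, "x": 0, "y": 0, "z": 0, "gripper": 1}, {"ax": 0, "ay": 0, "az": 0, "x": 0, "y": 0, "z": 0, "gripper": 1}]}}

```text
clock: 12.4
tcp_pos: [0.5903, 0.2466, 0.0933]
ee_rot: [[-0.96, 0.281, -0.0], [0.281, 0.96, 0.0], [0.0, 0.0, -1.0]]
contact_force: [0.4, -0.9, -0.4]
grip_width: 0.0345
finger_force: 60.4
```

```bash
python3 r.py .5904 .2466 .0672
```

```text
12.4 [0.5903 0.2466 0.0933] zax [-0.e+00  1.e-04 -1.e+00] F [ 0.4 -0.9 -0.4] M [0.02 0.02 0.01] w 0.0345 todo(cm) [-0.01  0.    2.61]
12.45 [0.5904 0.2466 0.0933] zax [ 1.e-04  1.e-04 -1.e+00] F [-0.6  0.1 -1.4] M [-0.01  0.02  0.01] w 0.0347 todo(cm) [-0.01 -0.    2.61]
12.5 [0.5904 0.2466 0.0933] zax [ 1.e-04  1.e-04 -1.e+00] F [-1.3  0.1 -1.2] M [-0.03  0.01 -0.04] w 0.0347 todo(cm) [-0.   -0.    2.61]
```

Emit:
{"method": "play_rows", "body": {"deltas": [{"ax": 0, "ay": 0, "az": 0, "x": 0, "y": 0, "z": 0.1, "gripper": 1}, {"ax": 0, "ay": 0, "az": 0, "x": 0, "y": 0, "z": 0.1, "gripper": 1}, {"ax": 0, "ay": 0, "az": 0, "x": 0, "y": 0, "z": 0.1, "gripper": 1}, {"ax": 0, "ay": 0, "az": 0, "x": 0, "y": 0, "z": 0.15, "gripper": 1}, {"ax": 0, "ay": 0, "az": 0, "x": 0, "y": 0, "z": 0.15, "gripper": 1}, {"ax": 0, "ay": 0, "az": 0, "x": 0, "y": 0, "z": 0.15, "gripper": 1}, {"ax": 0, "ay": 0, "az": 0, "x": 0, "y": 0, "z": 0.15, "gripper": 1}, {"ax": 0, "ay": 0, "az": 0, "x": 0, "y": 0, "z": 0.1, "gripper": 1}]}}

```text
clock: 13.5
tcp_pos: [0.5903, 0.2466, 0.0833]
ee_rot: [[-0.96, 0.281, 0.0], [0.281, 0.96, 0.0], [0.0, 0.0, -1.0]]
contact_force: [-0.5, 0.4, 1.0]
grip_width: 0.0347
finger_force: 60.5
```

```bash
python3 r.py .5904 .2466 .0672
```

```text
13.5 [0.5903 0.2466 0.0833] zax [ 0.e+00  1.e-04 -1.e+00] F [-0.5  0.4  1. ] M [-0.11  0.06  0.02] w 0.0347 todo(cm) [-0.01 -0.    1.61]
13.55 [0.5903 0.2466 0.0833] zax [-1.e-04  0.e+00 -1.e+00] F [-0.1  1.2 -0.7] M [0.03 0.05 0.  ] w 0.0346 todo(cm) [-0.01  0.01  1.61]
13.6 [0.5903 0.2466 0.0833] zax [-0.  0. -1.] F [ 0.  -0.8 -1. ] M [-0.04  0.03  0.05] w 0.0349 todo(cm) [-0.01  0.01  1.61]
```

```bash
python3 w.py w6; python3 - <<'E'
from h import *
s,K,T=snap("side"); im=s["img"][:,:,::-1]
a=cv2.resize(im[250:350,310:430],(480,400),interpolation=cv2.INTER_CUBIC)
w=cv2.imread("pics/w6.png")[150:400,190:460]; w=cv2.resize(w,(320,296))
c=np.zeros((400,800,3),np.uint8);c[:,:480]=a;c[:296,480:]=w
cv2.imwrite("pics/c6.png",c)
E
```

```text
13.6 [0.5903 0.2466 0.0833] [ 0.  -0.8 -1. ] [[-0.96, 0.281, -0.0], [0.281, 0.96, 0.0], [0.0, 0.0, -1.0]]
305924 [-0.0004  0.0004  0.0018  0.1572  0.1741]
```

View pics/c6.png

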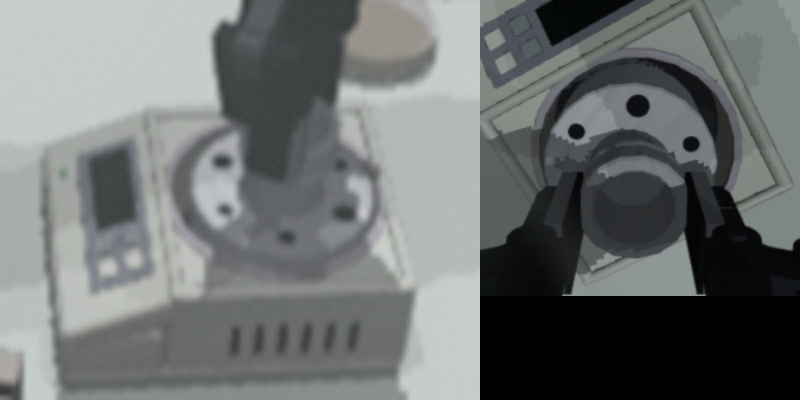

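Emit:
{"method": "play_rows", "body": {"deltas": [{"ax": 0, "ay": 0, "az": 0, "x": 0, "y": 0, "z": 0.1, "gripper": 1}, {"ax": 0, "ay": 0, "az": 0, "x": 0, "y": 0, "z": 0.15, "gripper": 1}, {"ax": 0, "ay": 0, "az": 0, "x": 0, "y": 0, "z": 0.15, "gripper": 1}, {"ax": 0, "ay": 0, "az": 0, "x": 0, "y": 0, "z": 0.15, "gripper": 1}, {"ax": 0, "ay": 0, "az": 0, "x": 0, "y": 0, "z": 0.15, "gripper": 1}, {"ax": 0, "ay": 0, "az": 0, "x": 0, "y": 0, "z": 0.1, "gripper": 1}, {"ax": 0, "ay": 0, "az": 0, "x": 0, "y": 0, "z": 0.1, "gripper": 1}, {"ax": 0, "ay": 0, "az": 0, "x": 0, "y": 0, "z": 0.1, "gripper": 1}]}}

```text
clock: 14.7
tcp_pos: [0.5905, 0.2466, 0.0734]
ee_rot: [[-0.96, 0.281, 0.0], [0.281, 0.96, 0.0], [-0.0, 0.0, -1.0]]
contact_force: [-1.3, -0.8, 5.4]
grip_width: 0.0348
finger_force: 61.0
```

```bash
python3 r.py .5904 .2466 .0672; python3 - <<'E'
from h import *
s,K,T=snap("wrist"); P=cloud(s,K,T); c=np.array(read_state()["tcp_pos"])
q=P[(np.hypot(P[:,0]-c[0],P[:,1]-c[1])<.02)&(P[:,2]>.07)&(P[:,2]<.12)]
h,e=np.histogram(q[:,2],np.arange(.07,.121,.002)); print(h,c)
E
```

```text
14.7 [0.5905 0.2466 0.0734] zax [ 4.e-04  1.e-04 -1.e+00] F [-1.3 -0.8  5.4] M [-0.27  0.14 -0.  ] w 0.0348 todo(cm) [ 0.01 -0.    0.62]
14.75 [0.5905 0.2465 0.0732] zax [ 2.e-04  1.e-04 -1.e+00] F [-0.7 -0.3  3.7] M [-0.26  0.04 -0.03] w 0.0348 todo(cm) [0.01 0.   0.6 ]
14.8 [0.5905 0.2465 0.0732] zax [ 2.e-04  0.e+00 -1.e+00] F [-0.1 -0.5  4. ] M [-0.19  0.06 -0.02] w 0.0347 todo(cm) [0.01 0.   0.6 ]
[ 338  265  278  312  356  332  484 2596  573   67   67   73   74   86
   84   83   91   90  101  107  131  523   83   79   26] [0.59040461 0.24657883 0.07321961]
```

Emit:
{"method": "play_rows", "body": {"deltas": [{"ax": 0, "ay": 0, "az": 0, "x": 0, "y": 0, "z": 0.08, "gripper": 1}, {"ax": 0, "ay": 0, "az": 0, "x": 0, "y": 0, "z": 0.08, "gripper": 1}, {"ax": 0, "ay": 0, "az": 0, "x": 0, "y": 0, "z": 0.08, "gripper": 1}, {"ax": 0, "ay": 0, "az": 0, "x": 0, "y": 0, "z": 0.08, "gripper": 1}, {"ax": 0, "ay": 0, "az": 0, "x": 0, "y": 0, "z": 0.08, "gripper": 1}, {"ax": 0, "ay": 0, "az": 0, "x": 0, "y": 0, "z": 0.08, "gripper": 1}, {"ax": 0, "ay": 0, "az": 0, "x": 0, "y": 0, "z": 0.05, "gripper": 1}, {"ax": 0, "ay": 0, "az": 0, "x": 0, "y": 0, "z": 0.0, "gripper": 1}]}}

```text
clock: 15.85
tcp_pos: [0.5904, 0.2465, 0.068]
ee_rot: [[-0.96, 0.281, 0.0], [0.281, 0.96, -0.0], [-0.0, 0.0, -1.0]]
contact_force: [-0.4, -0.9, 4.7]
grip_width: 0.0344
finger_force: 61.0
```

```bash
python3 r.py .5904 .2466 .0672
```

```text
15.85 [0.5904 0.2465 0.068 ] zax [ 2.e-04 -0.e+00 -1.e+00] F [-0.4 -0.9  4.7] M [-0.34  0.09 -0.03] w 0.0344 todo(cm) [0.01 0.01 0.08]
15.9 [0.5904 0.2464 0.068 ] zax [ 1.e-04 -0.e+00 -1.e+00] F [-0.8 -2.   4.4] M [-0.36  0.09 -0.03] w 0.0346 todo(cm) [0.   0.02 0.08]
15.95 [0.5904 0.2465 0.068 ] zax [ 1.e-04 -0.e+00 -1.e+00] F [-0.5 -1.7  5.6] M [-0.3   0.06 -0.03] w 0.0344 todo(cm) [0.   0.01 0.08]
```

Emit:
{"method": "play_rows", "body": {"deltas": [{"ax": 0, "ay": 0, "az": 0, "x": 0, "y": 0, "z": 0.04, "gripper": 1}, {"ax": 0, "ay": 0, "az": 0, "x": 0, "y": 0, "z": 0.0, "gripper": 1}, {"ax": 0, "ay": 0, "az": 0, "x": 0, "y": 0, "z": 0.04, "gripper": 1}, {"ax": 0, "ay": 0, "az": 0, "x": 0, "y": 0, "z": 0.0, "gripper": 1}, {"ax": 0, "ay": 0, "az": 0, "x": 0, "y": 0, "z": 0.04, "gripper": 1}, {"ax": 0, "ay": 0, "az": 0, "x": 0, "y": 0, "z": 0.0, "gripper": 1}, {"ax": 0, "ay": 0, "az": 0, "x": 0, "y": 0, "z": 0.0, "gripper": 1}, {"ax": 0, "ay": 0, "az": 0, "x": 0, "y": 0, "z": 0.0, "gripper": 1}]}}

```text
clock: 16.95
tcp_pos: [0.5905, 0.2465, 0.0672]
ee_rot: [[-0.96, 0.281, 0.0], [0.281, 0.96, 0.0], [-0.0, 0.0, -1.0]]
contact_force: [-1.0, -1.7, 7.2]
grip_width: 0.0346
finger_force: 61.2
```

```bash
python3 r.py .5904 .2466 .0672
```

```text
16.95 [0.5905 0.2465 0.0672] zax [ 3.e-04  1.e-04 -1.e+00] F [-1.  -1.7  7.2] M [-0.43  0.24 -0.05] w 0.0346 todo(cm) [0.01 0.01 0.  ]
17.0 [0.5905 0.2465 0.0672] zax [ 3.e-04  1.e-04 -1.e+00] F [-1.2 -2.4  7.5] M [-0.42  0.22  0.04] w 0.0346 todo(cm) [0.01 0.01 0.  ]
17.05 [0.5905 0.2466 0.0672] zax [ 3.e-04  1.e-04 -1.e+00] F [-0.2 -1.9  6.6] M [-0.39  0.19  0.06] w 0.0349 todo(cm) [0.01 0.   0.  ]
```

Emit:
{"method": "play_rows", "body": {"deltas": [{"ax": 0, "ay": 0, "az": 0, "x": 0, "y": 0, "z": 0.04, "gripper": 1}, {"ax": 0, "ay": 0, "az": 0, "x": 0, "y": 0, "z": 0.0, "gripper": 1}, {"ax": 0, "ay": 0, "az": 0, "x": 0, "y": 0, "z": 0.04, "gripper": 1}, {"ax": 0, "ay": 0, "az": 0, "x": 0, "y": 0, "z": 0.0, "gripper": 1}, {"ax": 0, "ay": 0, "az": 0, "x": 0, "y": 0, "z": 0.04, "gripper": 1}, {"ax": 0, "ay": 0, "az": 0, "x": 0, "y": 0, "z": 0.0, "gripper": 1}, {"ax": 0, "ay": 0, "az": 0, "x": 0, "y": 0, "z": 0.0, "gripper": 1}, {"ax": 0, "ay": 0, "az": 0, "x": 0, "y": 0, "z": 0.0, "gripper": 1}]}}

```text
clock: 18.05
tcp_pos: [0.5907, 0.2467, 0.067]
ee_rot: [[-0.96, 0.281, 0.001], [0.281, 0.96, 0.001], [-0.001, 0.001, -1.0]]
contact_force: [-2.6, -2.7, 12.0]
grip_width: 0.0347
finger_force: 61.8
```

```bash
python3 r.py .5904 .2466 .0672
```

```text
18.05 [0.5907 0.2467 0.067 ] zax [ 9.e-04  6.e-04 -1.e+00] F [-2.6 -2.7 12. ] M [-0.47  0.54  0.04] w 0.0347 todo(cm) [ 0.03 -0.01 -0.02]
18.1 [0.5907 0.2466 0.067 ] zax [ 8.e-04  5.e-04 -1.e+00] F [-2.3 -2.8 11.7] M [-0.52  0.48  0.04] w 0.0345 todo(cm) [ 0.03 -0.01 -0.02]
18.15 [0.5907 0.2466 0.067 ] zax [ 9.e-04  5.e-04 -1.e+00] F [-2.3 -3.  11.8] M [-0.52  0.52 -0.01] w 0.0345 todo(cm) [ 0.03 -0.01 -0.02]
```

Emit:
{"method": "play_rows", "body": {"deltas": [{"ax": 0, "ay": 0, "az": 0, "x": 0, "y": 0, "z": 0.05, "gripper": 1}, {"ax": 0, "ay": 0, "az": 0, "x": 0, "y": 0, "z": 0.05, "gripper": 1}, {"ax": 0, "ay": 0, "az": 0, "x": 0, "y": 0, "z": 0.05, "gripper": 1}, {"ax": 0, "ay": 0, "az": 0, "x": 0, "y": 0, "z": 0.05, "gripper": 1}, {"ax": 0, "ay": 0, "az": 0, "x": 0, "y": 0, "z": 0.0, "gripper": 1}, {"ax": 0, "ay": 0, "az": 0, "x": 0, "y": 0, "z": 0.0, "gripper": 1}, {"ax": 0, "ay": 0, "az": 0, "x": 0, "y": 0, "z": 0.0, "gripper": 1}, {"ax": 0, "ay": 0, "az": 0, "x": 0, "y": 0, "z": 0.0, "gripper": 1}]}}

```text
clock: 19.15
tcp_pos: [0.5911, 0.2468, 0.0667]
ee_rot: [[-0.96, 0.281, 0.002], [0.281, 0.96, 0.001], [-0.001, 0.002, -1.0]]
contact_force: [-5.2, -4.4, 20.5]
grip_width: 0.0349
finger_force: 62.7
```

```bash
python3 r.py .5904 .2466 .0672;python3 - <<'E'
from h import *
s,K,T=snap("wrist"); P=cloud(s,K,T); c=np.array(read_state()["tcp_pos"])
q=P[(np.hypot(P[:,0]-c[0],P[:,1]-c[1])<.02)&(P[:,2]>.05)&(P[:,2]<.1)]
h,e=np.histogram(q[:,2],np.arange(.05,.1,.002)); print(h)
m=(q[:,2]>.073)&(q[:,2]<.083); print(np.median(q[m,2]))
E
```

```text
19.15 [0.5911 0.2468 0.0667] zax [ 0.0016  0.0012 -1.    ] F [-5.2 -4.4 20.5] M [-0.66  1.12 -0.06] w 0.0349 todo(cm) [ 0.06 -0.04 -0.05]
19.2 [0.5911 0.2468 0.0667] zax [ 0.0016  0.0012 -1.    ] F [-5.7 -3.5 21.7] M [-0.66  1.05 -0.02] w 0.0346 todo(cm) [ 0.06 -0.04 -0.05]
19.25 [0.5911 0.2468 0.0667] zax [ 0.0016  0.0012 -1.    ] F [-4.8 -3.5 20.4] M [-0.71  1.1  -0.02] w 0.0346 todo(cm) [ 0.06 -0.04 -0.05]
[1032  163  130  132  154  453  245  378  252  286  327  370  352  719
 2627  232   62   71   76   80   83   82   84   90]
0.07863427795189823
```

Emit:
{"method": "play_rows", "body": {"deltas": [{"ax": 0, "ay": 0, "az": 0, "x": 0, "y": 0, "z": -0.2, "gripper": 1}, {"ax": 0, "ay": 0, "az": 0, "x": 0, "y": 0, "z": -0.1, "gripper": 0}, {"ax": 0, "ay": 0, "az": 0, "x": 0, "y": 0, "z": 0, "gripper": 0}, {"ax": 0, "ay": 0, "az": 0, "x": 0, "y": 0, "z": 0, "gripper": 0}, {"ax": 0, "ay": 0, "az": 0, "x": 0, "y": 0, "z": 0.0, "gripper": 0}, {"ax": 0, "ay": 0, "az": 0, "x": 0, "y": 0, "z": -2.0, "gripper": 0}, {"ax": 0, "ay": 0, "az": 0, "x": 0, "y": 0, "z": -4, "gripper": 0}, {"ax": 0, "ay": 0, "az": 0, "x": 0, "y": 0, "z": -4, "gripper": 0}]}}

```text
clock: 20.3
tcp_pos: [0.5906, 0.2466, 0.1691]
ee_rot: [[-0.96, 0.281, 0.001], [0.281, 0.96, 0.001], [-0.001, 0.001, -1.0]]
contact_force: [0.1, 0.4, -0.1]
grip_width: 0.0856
finger_force: 0.0
```

Emit:
{"method": "play_rows", "body": {"deltas": [{"ax": 0, "ay": 0, "az": 0, "x": 0, "y": 0, "z": 0, "gripper": 0}, {"ax": 0, "ay": 0, "az": 0, "x": 0, "y": 0, "z": 0, "gripper": 0}, {"ax": 0, "ay": 0, "az": 0, "x": 0, "y": 0, "z": 0, "gripper": 0}, {"ax": 0, "ay": 0, "az": 0, "x": 0, "y": 0, "z": 0, "gripper": 0}, {"ax": 0, "ay": 0, "az": 0, "x": 0, "y": 0, "z": 0, "gripper": 0}, {"ax": 0, "ay": 0, "az": 0, "x": 0, "y": 0, "z": 0, "gripper": 0}, {"ax": 0, "ay": 0, "az": 0, "x": 0, "y": 0, "z": 0, "gripper": 0}, {"ax": 0, "ay": 0, "az": 0, "x": 0, "y": 0, "z": 0, "gripper": 0}]}}

```text
clock: 21.3
tcp_pos: [0.5903, 0.2466, 0.1666]
ee_rot: [[-0.96, 0.281, 0.0], [0.281, 0.96, 0.0], [0.0, 0.0, -1.0]]
contact_force: [-0.8, 0.6, -0.2]
grip_width: 0.0854
finger_force: 0.0
```

```bash
python3 w.py w7; python3 - <<'E'
from f import fit
from h import *
x,n,s,zt,a=fit("w7",.078,.0135,(.589,.246)); print(x.round(4),n,s,a)
d=np.load("w7.npz");P=cloud(d,d["K"],d["T"]);r=np.hypot(P[:,0]-x[0],P[:,1]-x[1])
q=P[(r>.0145)&(r<.018)&(P[:,2]>.07)&(P[:,2]<.09)];A=np.c_[q[:,:2]-x[:2],np.ones(len(q))]
f=np.linalg.lstsq(A,q[:,2],rcond=None)[0];print("plane",f.round(4),len(q))
b=P[(r>.02)&(r<.028)&(abs(P[:,2]-.06)<.004)];print("block",np.median(b[:,2]))
st=read_state();R=np.array(st["ee_rot"]);print((R.T@(np.array([.382,.228,.147])-st["tcp_pos"])*100).round(2))
E
```

```text
21.3 [0.5903 0.2466 0.1666] [-0.8  0.6 -0.2] [[-0.96, 0.281, 0.0], [0.281, 0.96, 0.0], [0.0, 0.0, -1.0]]
305971 [-0.0004  0.0004  0.0018  0.2384  0.2587]
[0.5896 0.2467 0.0127] 158 0.00028071734663460957 1171
plane [ 0.0081 -0.0309  0.0794] 877
block 0.06115737211024257
[19.47 -7.64  1.96]
```

Emit:
{"method": "play_rows", "body": {"deltas": [{"ax": 0, "ay": 0, "az": 0, "x": 3.9, "y": -1.5, "z": 0, "gripper": 0}, {"ax": 0, "ay": 0, "az": 0, "x": 4.9, "y": -1.9, "z": 0, "gripper": 0}, {"ax": 0, "ay": 0, "az": 0, "x": 4.9, "y": -1.9, "z": 0.5, "gripper": 0}, {"ax": 0, "ay": 0, "az": 0, "x": 3.9, "y": -1.5, "z": 0.5, "gripper": 0}, {"ax": 0, "ay": 0, "az": 0, "x": 1.9, "y": -0.8, "z": 1, "gripper": 0}, {"ax": 0, "ay": 0, "az": 0, "x": 0, "y": 0, "z": 0, "gripper": 0}, {"ax": 0, "ay": 0, "az": 0, "x": 0, "y": 0, "z": 0, "gripper": 0}, {"ax": 0, "ay": 0, "az": 0, "x": 0, "y": 0, "z": 0, "gripper": 0}]}}

```text
clock: 22.35
tcp_pos: [0.3833, 0.2288, 0.147]
ee_rot: [[-0.959, 0.282, 0.001], [0.282, 0.959, 0.001], [-0.001, 0.001, -1.0]]
contact_force: [0.1, 0.9, -0.0]
grip_width: 0.0853
finger_force: 0.0
```

```bash
python3 w.py w8; python3 - <<'E'
from h import *
def pl(n,c,r0,r1,z,t):
    d=np.load(n+".npz");P=cloud(d,d["K"],d["T"]);r=np.hypot(P[:,0]-c[0],P[:,1]-c[1])
    q=P[(r>r0)&(r<r1)&(abs(P[:,2]-z)<t)];A=np.c_[q[:,:2]-c,np.ones(len(q))]
    print(n,np.linalg.lstsq(A,q[:,2],rcond=None)[0].round(4),len(q))
pl("w4",(.4902,.4075),.0145,.018,.052,.004);pl("w7",(.5896,.2467),.0145,.018,.079,.004);pl("w2",(.589,.246),.018,.03,.06,.003)
pl("w4",(.4902,.4075),.0145,.018,.052,.002);pl("w7",(.5896,.2467),.0145,.018,.079,.002)
d=np.load("w8.npz");K,T=d["K"],d["T"];g=regions_of("vial","wrist")[0];m=np.array(g["region"]);print(g["score"],g["location"],m.sum())
P=cloud(d,K,T,m);h,e=np.histogram(P[:,2],np.arange(.0,.07,.004));print(h)
q=P[(P[:,2]>.054)&(P[:,2]<.062)];(c,r)=cv2.minEnclosingCircle((q[:,:2]*1000).astype(np.float32));print("cap",c,r,len(q),q.mean(0))
st=read_state();R=np.array(st["ee_rot"]);print(st["tcp_pos"],(R.T@(np.array([c[0]/1000,c[1]/1000,.034])-st["tcp_pos"])*100).round(2))
E
```

```text
22.35 [0.3833 0.2288 0.147 ] [ 0.1  0.9 -0. ] [[-0.959, 0.282, 0.001], [0.282, 0.959, 0.001], [-0.001, 0.001, -1.0]]
305936 [-0.26    0.0003  0.0017  0.2188  0.2391]
w4 [ 0.0135 -0.0004  0.053 ] 852
w7 [ 0.0001 -0.0233  0.0795] 866
w2 [ 0.0013 -0.0003  0.0611] 4045
w4 [0.0082 0.0014 0.0529] 776
w7 [-0.0045 -0.0205  0.0795] 840
0.64 [240.1, 320.8] 1233
[ 14  30  24  34  36  33  39  41  42 197  98   0  35  47 555   3   0]
cap (382.9909973144531, 230.91683959960938) 8.9796142578125 585 [0.38278546 0.23118365 0.05805586]
[0.38280376 0.22856694 0.14676967] [ 0.05  0.23 11.28]
```

View pics/w8.png

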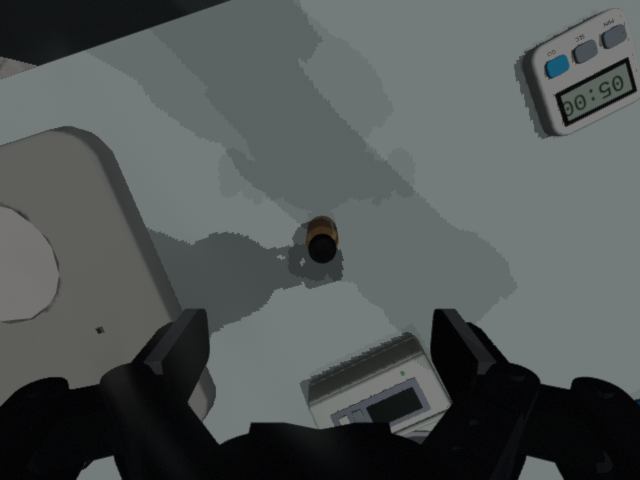

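Emit:
{"method": "play_rows", "body": {"deltas": [{"ax": 0, "ay": 0, "az": 0, "x": 0.05, "y": 0.23, "z": 3, "gripper": 0}, {"ax": 0, "ay": 0, "az": 0, "x": 0, "y": 0, "z": 3, "gripper": 0}, {"ax": 0, "ay": 0, "az": 0, "x": 0, "y": 0, "z": 2.8, "gripper": 0}, {"ax": 0, "ay": 0, "az": 0, "x": 0, "y": 0, "z": 1.5, "gripper": 0}, {"ax": 0, "ay": 0, "az": 0, "x": 0, "y": 0, "z": 1, "gripper": 0}, {"ax": 0, "ay": 0, "az": 0, "x": 0, "y": 0, "z": 0, "gripper": 0}, {"ax": 0, "ay": 0, "az": 0, "x": 0, "y": 0, "z": 0, "gripper": 0}, {"ax": 0, "ay": 0, "az": 0, "x": 0, "y": 0, "z": 0, "gripper": 0}], "grip_force": 20}}

```text
clock: 23.45
tcp_pos: [0.3824, 0.2311, 0.0342]
ee_rot: [[-0.96, 0.281, 0.001], [0.281, 0.96, 0.001], [-0.001, 0.001, -1.0]]
contact_force: [0.6, 0.3, 0.1]
grip_width: 0.0854
finger_force: 0.0
```

```bash
python3 r.py .383 .2309 .034
```

```text
23.45 [0.3824 0.2311 0.0342] zax [ 0.0011  0.001  -1.    ] F [0.6 0.3 0.1] M [ 0.01  0.01 -0.01] w 0.0854 todo(cm) [-0.06 -0.    0.02]
23.5 [0.3824 0.2311 0.0342] zax [ 1.1e-03  9.0e-04 -1.0e+00] F [ 0.1 -0.1 -0.1] M [-0.    0.01 -0.05] w 0.0854 todo(cm) [-0.07 -0.    0.02]
23.55 [0.3823 0.231  0.0341] zax [ 9.e-04  8.e-04 -1.e+00] F [-0.3  0.5  0.2] M [-0.07  0.02 -0.01] w 0.0853 todo(cm) [-0.07  0.01  0.01]
```

Emit:
{"method": "play_rows", "body": {"deltas": [{"ax": 0, "ay": 0, "az": 0, "x": -0.06, "y": 0, "z": 0, "gripper": 0.5}, {"ax": 0, "ay": 0, "az": 0, "x": 0, "y": 0, "z": 0, "gripper": 0.6}, {"ax": 0, "ay": 0, "az": 0, "x": 0, "y": 0, "z": 0, "gripper": 0.66}, {"ax": 0, "ay": 0, "az": 0, "x": 0, "y": 0, "z": 0, "gripper": 0.7}, {"ax": 0, "ay": 0, "az": 0, "x": 0, "y": 0, "z": 0, "gripper": 0.74}, {"ax": 0, "ay": 0, "az": 0, "x": 0, "y": 0, "z": 0, "gripper": 0.8}, {"ax": 0, "ay": 0, "az": 0, "x": 0, "y": 0, "z": 0, "gripper": 1}, {"ax": 0, "ay": 0, "az": 0, "x": 0, "y": 0, "z": 0, "gripper": 1}]}}

```text
clock: 24.55
tcp_pos: [0.3826, 0.2307, 0.0336]
ee_rot: [[-0.96, 0.281, 0.0], [0.281, 0.96, 0.0], [-0.0, 0.0, -1.0]]
contact_force: [-0.9, -0.4, 2.1]
grip_width: 0.0222
finger_force: 19.5
```

```bash
python3 r.py .383 .2309 .034
```

```text
24.55 [0.3826 0.2307 0.0336] zax [ 0.e+00  1.e-04 -1.e+00] F [-0.9 -0.4  2.1] M [ 0.01  0.11 -0.  ] w 0.0222 todo(cm) [-0.03  0.03 -0.04]
24.6 [0.3826 0.2307 0.0336] zax [ 0.e+00  1.e-04 -1.e+00] F [-0.2 -0.1  1.6] M [-0.01  0.06 -0.02] w 0.0217 todo(cm) [-0.03  0.03 -0.04]
24.65 [0.3826 0.2307 0.0337] zax [ 1.e-04  2.e-04 -1.e+00] F [ 0.3 -0.3  2.5] M [-0.05 -0.   -0.01] w 0.022 todo(cm) [-0.03  0.03 -0.03]
```

Emit:
{"method": "play_rows", "body": {"deltas": [{"ax": 0, "ay": 0, "az": 0, "x": 0, "y": 0, "z": -2.5, "gripper": 1}, {"ax": 0, "ay": 0, "az": 0, "x": 0, "y": 0, "z": -4, "gripper": 1}, {"ax": 0, "ay": 0, "az": 0, "x": -1.5, "y": 0.5, "z": -4, "gripper": 1}, {"ax": 0, "ay": 0, "az": 0, "x": -4, "y": 1.6, "z": 0, "gripper": 1}, {"ax": 0, "ay": 0, "az": 0, "x": -4.5, "y": 1.7, "z": 0, "gripper": 1}, {"ax": 0, "ay": 0, "az": 0, "x": -4.4, "y": 1.6, "z": 0, "gripper": 1}, {"ax": 0, "ay": 0, "az": 0, "x": -3, "y": 1.2, "z": 0, "gripper": 1}, {"ax": 0, "ay": 0, "az": 0, "x": -2, "y": 0.7, "z": 0, "gripper": 1}]}}

```text
clock: 25.65
tcp_pos: [0.5906, 0.2459, 0.1378]
ee_rot: [[-0.96, 0.282, -0.0], [0.282, 0.96, -0.0], [0.0, -0.001, -1.0]]
contact_force: [0.5, 0.2, -0.2]
grip_width: 0.022
finger_force: 19.8
```

Emit:
{"method": "play_rows", "body": {"deltas": [{"ax": 0, "ay": 0, "az": 0, "x": 0, "y": 0, "z": 0, "gripper": 1}, {"ax": 0, "ay": 0, "az": 0, "x": 0, "y": 0, "z": 0, "gripper": 1}, {"ax": 0, "ay": 0, "az": 0, "x": 0, "y": 0, "z": 0, "gripper": 1}, {"ax": 0, "ay": 0, "az": 0, "x": 0, "y": 0, "z": 0, "gripper": 1}, {"ax": 0, "ay": 0, "az": 0, "x": 0, "y": 0, "z": 0, "gripper": 1}, {"ax": 0, "ay": 0, "az": 0, "x": 0, "y": 0, "z": 0, "gripper": 1}, {"ax": 0, "ay": 0, "az": 0, "x": 0, "y": 0, "z": 0, "gripper": 1}, {"ax": 0, "ay": 0, "az": 0, "x": 0, "y": 0, "z": 0, "gripper": 1}]}}

```text
clock: 26.65
tcp_pos: [0.5893, 0.2462, 0.1386]
ee_rot: [[-0.96, 0.281, -0.0], [0.281, 0.96, 0.0], [0.0, 0.0, -1.0]]
contact_force: [-0.4, 0.5, -0.6]
grip_width: 0.0222
finger_force: 19.8
```

```bash
python3 w.py w9; python3 r.py .5893 .2465 .12
```

```text
26.65 [0.5893 0.2462 0.1386] [-0.4  0.5 -0.6] [[-0.96, 0.281, -0.0], [0.281, 0.96, 0.0], [0.0, 0.0, -1.0]]
305955 [-0.0005  0.0004  0.0018  0.2127  0.2294]
26.7 [0.5893 0.2462 0.1386] zax [-0.e+00  1.e-04 -1.e+00] F [ 0.3 -0.1 -0.4] M [-0.04 -0.    0.03] w 0.0216 todo(cm) [0.01 0.03 1.86]
26.75 [0.5893 0.2462 0.1386] zax [-0.e+00  1.e-04 -1.e+00] F [-0.5 -0.3 -0.4] M [ 0.05 -0.03  0.03] w 0.0217 todo(cm) [0.01 0.03 1.86]
26.8 [0.5893 0.2462 0.1386] zax [-1.e-04  1.e-04 -1.e+00] F [ 0.8 -0.6  0. ] M [0.04 0.02 0.02] w 0.0219 todo(cm) [0.   0.03 1.86]
```

View pics/w9.png

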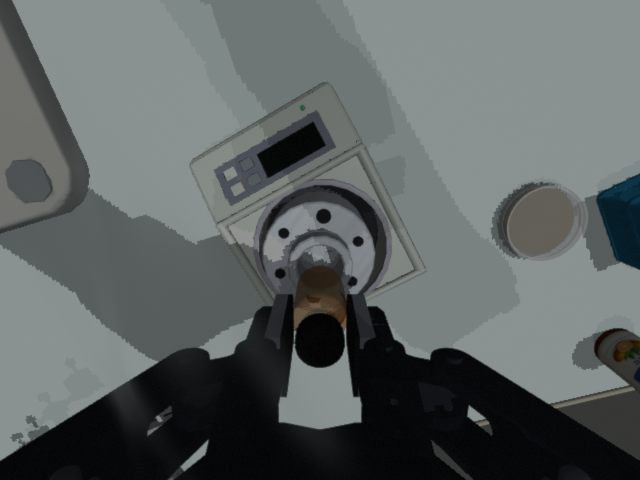

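Emit:
{"method": "play_rows", "body": {"deltas": [{"ax": 0, "ay": 0, "az": 0, "x": 0, "y": 0.03, "z": 1, "gripper": 1}, {"ax": 0, "ay": 0, "az": 0, "x": 0, "y": 0, "z": 1, "gripper": 1}, {"ax": 0, "ay": 0, "az": 0, "x": 0, "y": 0, "z": 0.3, "gripper": 1}, {"ax": 0, "ay": 0, "az": 0, "x": 0, "y": 0, "z": 0.2, "gripper": 1}, {"ax": 0, "ay": 0, "az": 0, "x": 0, "y": 0, "z": 0.2, "gripper": 1}, {"ax": 0, "ay": 0, "az": 0, "x": 0, "y": 0, "z": 0.2, "gripper": 1}, {"ax": 0, "ay": 0, "az": 0, "x": 0, "y": 0, "z": 0.2, "gripper": 1}, {"ax": 0, "ay": 0, "az": 0, "x": 0, "y": 0, "z": 0.2, "gripper": 1}]}}

```text
clock: 27.8
tcp_pos: [0.5894, 0.2465, 0.1056]
ee_rot: [[-0.96, 0.281, 0.0], [0.281, 0.96, 0.0], [-0.0, 0.0, -1.0]]
contact_force: [0.2, -0.2, -0.8]
grip_width: 0.0218
finger_force: 19.8
```

```bash
python3 r.py .5893 .2465 .0837
```

```text
27.8 [0.5894 0.2465 0.1056] zax [ 2.e-04  2.e-04 -1.e+00] F [ 0.2 -0.2 -0.8] M [ 0.03  0.02 -0.01] w 0.0218 todo(cm) [ 0.01 -0.    2.19]
27.85 [0.5892 0.2464 0.1052] zax [-4.e-04 -1.e-04 -1.e+00] F [ 0.1 -0.  -0.7] M [ 0.04  0.01 -0.01] w 0.0219 todo(cm) [-0.01  0.01  2.15]
27.9 [0.5892 0.2464 0.1053] zax [-5.e-04 -1.e-04 -1.e+00] F [-0.4  0.1 -0.1] M [-0.05 -0.02  0.01] w 0.0218 todo(cm) [-0.01  0.01  2.16]
```

In the bore, no contact. Continue down.

Emit:
{"method": "play_rows", "body": {"deltas": [{"ax": 0, "ay": 0, "az": 0, "x": 0, "y": 0, "z": 0.3, "gripper": 1}, {"ax": 0, "ay": 0, "az": 0, "x": 0, "y": 0, "z": 0.3, "gripper": 1}, {"ax": 0, "ay": 0, "az": 0, "x": 0, "y": 0, "z": 0.3, "gripper": 1}, {"ax": 0, "ay": 0, "az": 0, "x": 0, "y": 0, "z": 0.3, "gripper": 1}, {"ax": 0, "ay": 0, "az": 0, "x": 0, "y": 0, "z": 0.3, "gripper": 1}, {"ax": 0, "ay": 0, "az": 0, "x": 0, "y": 0, "z": 0.2, "gripper": 1}, {"ax": 0, "ay": 0, "az": 0, "x": 0, "y": 0, "z": 0.1, "gripper": 1}, {"ax": 0, "ay": 0, "az": 0, "x": 0, "y": 0, "z": 0.1, "gripper": 1}]}}

```text
clock: 28.9
tcp_pos: [0.5894, 0.2465, 0.0866]
ee_rot: [[-0.96, 0.281, 0.0], [0.281, 0.96, 0.0], [-0.0, 0.0, -1.0]]
contact_force: [0.6, -0.0, 0.3]
grip_width: 0.0218
finger_force: 19.8
```

```bash
python3 r.py .5893 .2465 .0837
```

```text
28.9 [0.5894 0.2465 0.0866] zax [ 1.e-04  1.e-04 -1.e+00] F [ 0.6 -0.   0.3] M [-0.02 -0.03  0.01] w 0.0218 todo(cm) [ 0.01 -0.    0.29]
28.95 [0.5893 0.2465 0.0865] zax [-1.e-04  0.e+00 -1.e+00] F [-0.6  0.1 -0.4] M [0.04 0.03 0.01] w 0.0223 todo(cm) [0.   0.   0.28]
29.0 [0.5893 0.2465 0.0866] zax [ 0.e+00  1.e-04 -1.e+00] F [ 0.3 -0.1 -0.2] M [-0.06 -0.01 -0.05] w 0.0217 todo(cm) [0.01 0.   0.29]
```

Emit:
{"method": "play_rows", "body": {"deltas": [{"ax": 0, "ay": 0, "az": 0, "x": 0, "y": 0, "z": 0.06, "gripper": 1}, {"ax": 0, "ay": 0, "az": 0, "x": 0, "y": 0, "z": 0.06, "gripper": 1}, {"ax": 0, "ay": 0, "az": 0, "x": 0, "y": 0, "z": 0.05, "gripper": 1}, {"ax": 0, "ay": 0, "az": 0, "x": 0, "y": 0, "z": 0.05, "gripper": 1}, {"ax": 0, "ay": 0, "az": 0, "x": 0, "y": 0, "z": 0.05, "gripper": 1}, {"ax": 0, "ay": 0, "az": 0, "x": 0, "y": 0, "z": 0.05, "gripper": 1}, {"ax": 0, "ay": 0, "az": 0, "x": 0, "y": 0, "z": 0, "gripper": 1}, {"ax": 0, "ay": 0, "az": 0, "x": 0, "y": 0, "z": 0, "gripper": 1}]}}

```text
clock: 30.0
tcp_pos: [0.5895, 0.2463, 0.0837]
ee_rot: [[-0.96, 0.281, 0.0], [0.281, 0.96, 0.0], [-0.0, 0.0, -1.0]]
contact_force: [0.0, -1.2, 2.9]
grip_width: 0.0221
finger_force: 20.1
```

```bash
python3 r.py .5893 .2465 .0837
```

```text
30.0 [0.5895 0.2463 0.0837] zax [ 4.e-04  1.e-04 -1.e+00] F [ 0.  -1.2  2.9] M [-0.26  0.14 -0.03] w 0.0221 todo(cm) [ 0.03  0.01 -0.  ]
30.05 [0.5895 0.2464 0.0837] zax [ 3.e-04  1.e-04 -1.e+00] F [-0.6 -0.9  4. ] M [-0.31  0.11 -0.  ] w 0.0219 todo(cm) [ 0.03  0.01 -0.  ]
30.1 [0.5895 0.2463 0.0836] zax [ 4.e-04  1.e-04 -1.e+00] F [-1.  -0.9  4.2] M [-0.29  0.09  0.03] w 0.0218 todo(cm) [ 0.03  0.01 -0.01]
```

Emit:
{"method": "play_rows", "body": {"deltas": [{"ax": 0, "ay": 0, "az": 0, "x": 0, "y": 0, "z": 0, "gripper": 0.6}, {"ax": 0, "ay": 0, "az": 0, "x": 0, "y": 0, "z": 0, "gripper": 0.3}, {"ax": 0, "ay": 0, "az": 0, "x": 0, "y": 0, "z": 0, "gripper": 0}, {"ax": 0, "ay": 0, "az": 0, "x": 0, "y": 0, "z": 0, "gripper": 0}, {"ax": 0, "ay": 0, "az": 0, "x": 0, "y": 0, "z": -2, "gripper": 0}, {"ax": 0, "ay": 0, "az": 0, "x": 0, "y": 0, "z": -4, "gripper": 0}, {"ax": 0, "ay": 0, "az": 0, "x": 0, "y": 0, "z": -4, "gripper": 0}, {"ax": 0, "ay": 0, "az": 0, "x": 0, "y": 0, "z": -1, "gripper": 0}]}}

```text
clock: 31.1
tcp_pos: [0.5913, 0.2472, 0.1981]
ee_rot: [[-0.96, 0.281, 0.007], [0.281, 0.96, 0.003], [-0.005, 0.005, -1.0]]
contact_force: [0.1, -1.0, -0.3]
grip_width: 0.0852
finger_force: 0.0
```

Emit:
{"method": "play_rows", "body": {"deltas": [{"ax": 0, "ay": 0, "az": 0, "x": 0, "y": 0, "z": 0, "gripper": 0}, {"ax": 0, "ay": 0, "az": 0, "x": 0, "y": 0, "z": 0, "gripper": 0}, {"ax": 0, "ay": 0, "az": 0, "x": 0, "y": 0, "z": 0, "gripper": 0}, {"ax": 0, "ay": 0, "az": 0, "x": 0, "y": 0, "z": 0, "gripper": 0}, {"ax": 0, "ay": 0, "az": 0, "x": 0, "y": 0, "z": 0, "gripper": 0}, {"ax": 0, "ay": 0, "az": 0, "x": 0, "y": 0, "z": 0, "gripper": 0}, {"ax": 0, "ay": 0, "az": 0, "x": 0, "y": 0, "z": 0, "gripper": 0}, {"ax": 0, "ay": 0, "az": 0, "x": 0, "y": 0, "z": 0, "gripper": 0}]}}

```text
clock: 32.1
tcp_pos: [0.5893, 0.2465, 0.1934]
ee_rot: [[-0.96, 0.281, 0.0], [0.281, 0.96, 0.0], [0.0, 0.0, -1.0]]
contact_force: [0.3, -1.0, -0.9]
grip_width: 0.0857
finger_force: 0.0
```

```bash
python3 w.py w10; python3 - <<'E'
from h import *
d=np.load("w10.npz");P=cloud(d,d["K"],d["T"]);r=np.hypot(P[:,0]-.5895,P[:,1]-.2466)
q=P[(r<.022)&(P[:,2]>.098)&(P[:,2]<.112)];c,rr=cv2.minEnclosingCircle((q[:,:2]*1000).astype(np.float32));print("cap",c,rr,np.median(q[:,2]),len(q))
s=P[(r<.022)&(P[:,2]>.073)&(P[:,2]<.084)&(r>.0145)];A=np.c_[s[:,:2]-[.5895,.2466],np.ones(len(s))];print("sleeve",np.linalg.lstsq(A,s[:,2],rcond=None)[0],len(s))
h,e=np.histogram(P[r<.022][:,2],np.arange(.04,.12,.002));print(h)
E
```

```text
32.1 [0.5893 0.2465 0.1934] [ 0.3 -1.  -0.9] [[-0.96, 0.281, 0.0], [0.281, 0.96, 0.0], [0.0, 0.0, -1.0]]
305963 [-0.0005  0.0004  0.0019  0.2652  0.2856]
cap (590.1666870117188, 246.80699157714844) 9.381731033325195 0.10801325991968742 678
sleeve [ 0.02838963 -0.00770391  0.07878303] 748
[  0   0   0   0   1  22   2   5   6  39 398  53  45  21  38  49  44  63
 124 734  74  14  30  73 143  79   9   0   1  18  15  24  27 248 346   0
   0   0   0]
```

View pics/w10.png

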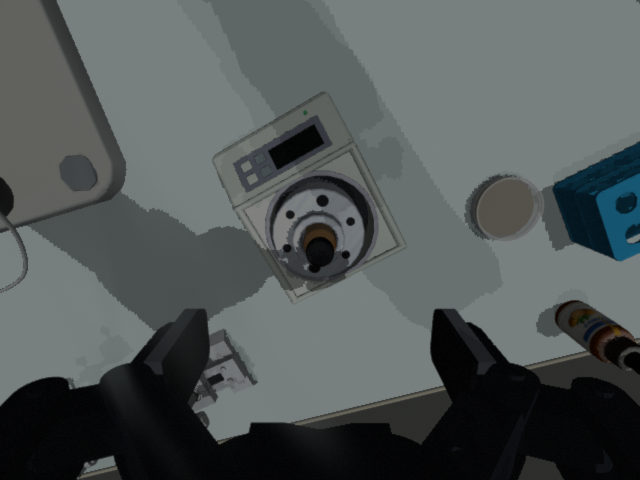

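The last picture shows the vial upright in the seated sleeve, its cap at pixel (318, 250), and the gripper clear. The cap top measures 108 mm against the expected 107 mm, so I'm handing in.

```bash
python3 -c "
from cell import *
print(job_done())"
```

```text
the job is handed in; nothing more can be done
None
```

The sleeve is pressed home in the large well (about 21 N at the seat), the vial stands upright on its floor, the gripper is clear, the timer and petri dish were not touched, and the job was handed in after about 32 s; no verdict came back.

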